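# Park the pressing roller on its sloping rack

### The job

Two wooden mosaic-pressing rollers lie side by side in the lanes of the sloping wooden rack. Push the thicker one up its lane with the fingertips, slowly and with the hand kept behind it so that it never rolls back or runs away, until it is fully home: dropped into the parking hollow in front of the end stop. Do not lift it, leave the thinner roller and everything else where they are, and then take the hand away.

Things in the scene. Friction and masses are not known exactly. Their poses are not given: they have to be found in the camera images.
- thick_roller: The roller to park: a dark varnished solid wooden cylinder 56 mm in diameter and 100 mm long, about 0.25 kg, smooth and slippery (friction about 0.35), rolling freely. Its origin is the centre of the cylinder, its y axis the cylinder's axis, which lies across the lane. It starts in one of the two lanes (either one), resting in the start gap of the deck.
- thin_roller: The other roller, to be left alone: same wood, 38 mm in diameter, 100 mm long, 0.12 kg, resting in the start gap of the other lane. Its origin lies within 2 mm of its centre, y along its axis.
- deck: Sloping slatted deck of the fixed rack, 300 x 246 mm. Origin: middle of its upper surface, 52 mm above the table. x uphill along the slope (8 degrees), y across, z square off the deck; figures below are in this frame. Two lanes 108 mm wide, centred at y = +60 and -60 mm, between rails 10 mm wide and 12 mm high at y = 0 and +-118 mm. A lip 10 mm high at x = -146 mm closes the foot.
- start_gap (a point): Point on the deck surface at x = -60, y = 0 mm: middle of an open gap 16 mm wide that crosses both lanes. Each roller starts lying in it (the thick one sunk 1.2 mm). Uphill of it a roller that is let go rolls back by itself, and can jump the gap.
- stop (a point): Point at deck x = +129, y = 0, z = 20 mm, on the downhill face of the end stop: a wooden bar across both lanes, 45 mm high above the deck.
- hollow_left (a point): Where the thick roller's centre lies when parked in the lane at deck y = +60 mm: deck x = 100, z = 25 mm. The hollow is an open gap in the deck, 24 mm wide at x = 100 mm, crossing both lanes; the roller drops 2.7 mm into it, within about 1 mm of the stop, and stays there when released.
- hollow_right (a point): The same for the lane at deck y = -60 mm.
- tile_a: Loose tile piece, 32 x 26 x 18 mm, on the table behind the end stop. Origin under its centre.
- tile_b: Loose tile piece, 36 x 24 x 16 mm, on the table to the right of the rack. Origin under its centre.
- wood_bar: Loose pale wooden bar, 120 x 40 x 32 mm, on the table beside the rack. Origin under its centre.
- hammer: Hammer, 220 mm long, lying on the table to the robot's right.
- jar: Jar with lid, 64 mm across, 85 mm high, to the robot's left.
- bottle: Water bottle, 64 mm across, 200 mm high, to the robot's left.
- phone: Phone, 150 x 74 x 9 mm, lying flat to the robot's right.
There are look-alikes about, which are no part of the job. Leave any pink or red look-alike of the thick_roller alone.

How it is judged:
By the outcome, as a careful person would: the job done as asked, in the order asked, and still so for the second after the job is handed in, with the robot touching nothing.
It also fails if it takes over 40 s, if anything falls off the work surface, if the arm or the gripper's body presses on something with over 40 N, if the wrist force passes 120 N, or if a joint passes its speed limit or range.

### The arm

A 6-joint arm with a two-finger parallel gripper is mounted at the origin on the work surface. World frame = base frame: x ahead of the robot, y to its left, z up, the work surface at z = 0. Lengths are in m, angles in rad, forces in N, time in s.
With the tool pointing down it reaches from about 0.35 to 0.925 m from the base axis. Payload 6.4 kg.
Tool frame: the origin (TCP) lies at the very end of the fingers, on their centre line; the grasp point (between the pads) lies 19 mm behind it; z points along the fingers, y is the direction in which the jaws open and shut (so a half turn about z gives the same grasp; the last joint's range is limited). The gripper opens to 94 mm and grips with 3 to 60 N. Pads are 16 mm wide; open, the fingers measure 119 mm over their backs; the gripper's body (75 mm by 177 mm) begins 78 mm behind the grasp point.
Start: joints at [-1.37, 0.245, 1.558, -0, 1.339, -0.174], TCP at [0.238, -0.605, 0.205] pointing down, gripper open.
Joint ranges: [-3.13, 3.13], [-1.02, 2.26], [0.13, 2.54], [-0.95, 4.09], [0.21, 2.88], [-2.74, 2.74]. Speed limits (rad/s): [2.57, 2.57, 3.14, 3.14, 3.14, 3.14].

### API

Orientations are given as [roll, pitch, yaw] about the fixed x, y, z axes, in that order (R = Rz(yaw) Ry(pitch) Rx(roll)).
In Python, from station import get_obs, grab_frame, camera_model, finish_job gives the robot as it stands.
- The arm moves only by the shell command python3 -m inch 'ROWS'. ROWS is JSON, one flat list of numbers, 7 for each row, row after row: the opening, from 0 (shut) to 1 (fully open), then the shift along the tool's x, y, z in units of 0.5 m (1.0 is 0.5 m), then the turn, a rotation vector about the tool's x, y, z in units of 30 degrees (1.0 is 30 degrees). A call has 1 to 12 rows; each row is the pose to reach, as a shift and turn from the pose commanded when the call began, along the tool's axes at that moment; what a row does not reach only later rows make up. A row lasts 1/8 s, in which the tool goes at most 62.5 mm and 10.7 degrees, less where a joint would pass 70% of its speed; a pose out of reach is approached as far as the arm can. A call with a number of a shift or a turn outside -1 to 1 is refused whole. A call with a gripper value outside its range is refused whole. The fingers move at their own pace and stop on an object; the grip force is fixed at half the most. Time passes only in rows, so rows that repeat a pose let the fingers close. It gives the time, the measured TCP pose, the force and the opening at its end, in the units of the state.
- get_obs(): the state, without advancing time (a new reading comes with each control period).
- grab_frame(name): name is "scene" or "top" or "wrist"; returns the picture (400x640x3 uint8, red, green, blue); there is no depth.
- camera_model(name): a dict with "fovy" (degrees; the focal length in pixels is half the picture's height over the tangent of half this angle, whatever the lens; pixels are square), "cx", "cy" (the principal point, pixels), "T" (4x4, takes a point from camera to world coordinates); the wrist camera has in their place "T_tool_cam" (4x4, takes a point from camera to tool coordinates, whose origin is the TCP and whose axes are the flange's). Camera axes: x right, y down, z forward; pixel columns grow to the right and rows downward; lengths in m; the calibration is good to about 2 mm. A picture is of the moment at which its call begins: read the wrist's pose just before it. camera_model takes no time and is no camera call.
- finish_job(): hands the job in, once; it reports no verdict.
The state is a dict: "clock": time; "joints": joint angles; "joint_velocities": joint speeds; "tau": joint torques, N m; "tcp_pos": TCP position; "tcp_rot": TCP orientation; "force": force on the tool from outside, world axes, zero at the start; "torque": the same for the moment, N m; "grip_width": finger opening in m.
Only numpy, scipy, OpenCV 4.12 (cv2) and the standard library are available. Lean on these libraries where they do the work, as an engineer would, in place of code of your own. Each camera call takes 0.05 s, during which the arm holds its last target.

## Working session

There is one attempt and no reset: what is moved stays moved. The work goes in short steps, Python scripts to look and compute and a shell command to move; the robot and the scene stay as the last step left them, time stands still between calls to the robot, and variables do not carry over. Pictures are saved under pics/ and viewed, and the job is handed in when it is done.

```bash
mkdir -p pics; ls; python3 - <<'E'
from station import *
import cv2,numpy as np
o=get_obs();print({k:np.round(v,4) for k,v in o.items()})
for n in("scene","top"):
    f=grab_frame(n);cv2.imwrite(f"pics/{n}0.png",f[...,::-1]);m=camera_model(n);print(n,m["fovy"],m["cx"],m["cy"],np.round(m["T"],4).tolist())
E
```

```text
pics
{'clock': np.float64(0.0), 'joints': array([-1.3701,  0.2458,  1.559 , -0.    ,  1.3387, -0.1741]), 'joint_velocities': array([-0.0002,  0.0003, -0.002 ,  0.0011, -0.0004, -0.0001]), 'tau': array([-2.00000e-04, -4.15824e+01, -3.14604e+01,  6.85000e-02,
        3.31000e-02, -1.00000e-04]), 'tcp_pos': array([ 0.2378, -0.6043,  0.2044]), 'tcp_rot': array([-3.1397e+00, -3.0000e-04,  3.7480e-01]), 'force': array([ 0.6095, -0.0829, -1.0479]), 'torque': array([-0.0175,  0.0156, -0.0509]), 'grip_width': np.float64(0.094)}
scene 53.918194271490684 323.42441628783655 198.5149205421874 [[0.7706, 0.4237, -0.4761, 1.096], [0.6373, -0.5179, 0.5706, -0.7542], [-0.0048, -0.7431, -0.6692, 0.9348], [0.0, 0.0, 0.0, 1.0]]
top 49.785416138881935 312.24873917317996 199.75610900017753 [[0.0096, -0.9891, 0.1468, 0.268], [-0.9999, -0.0115, -0.0122, -0.0138], [0.0137, -0.1467, -0.9891, 1.5532], [0.0, 0.0, 0.0, 1.0]]
```

View pics/scene0.png

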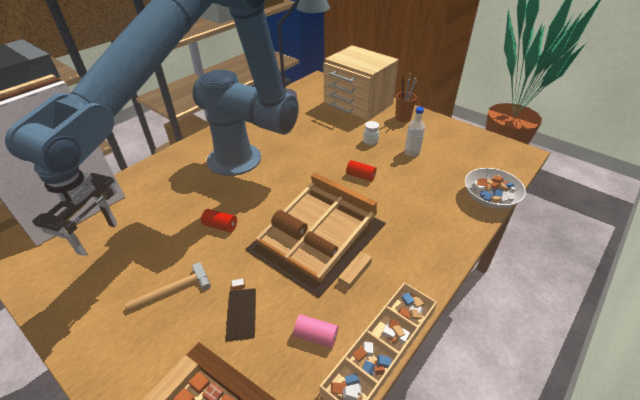

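View pics/top0.png

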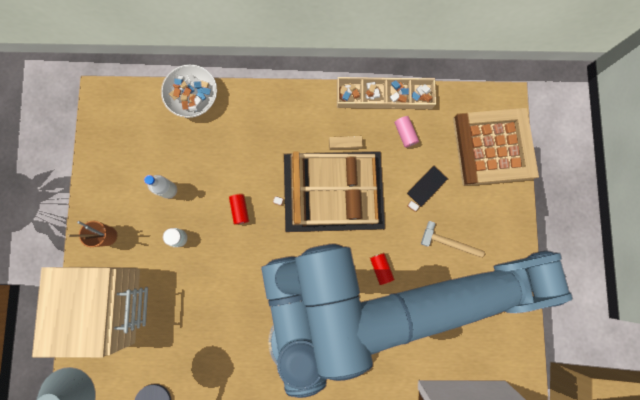

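```bash
python3 - <<'E'
import cv2
f=cv2.imread("pics/top0.png")[140:240,270:400];cv2.imwrite("pics/topc.png",cv2.resize(f,None,fx=6,fy=6,interpolation=cv2.INTER_CUBIC))
f=cv2.imread("pics/scene0.png")[165:295,240:390];cv2.imwrite("pics/scenec.png",cv2.resize(f,None,fx=4.5,fy=4.5,interpolation=cv2.INTER_CUBIC))
E
```

```text
(no output)
```

View pics/topc.png

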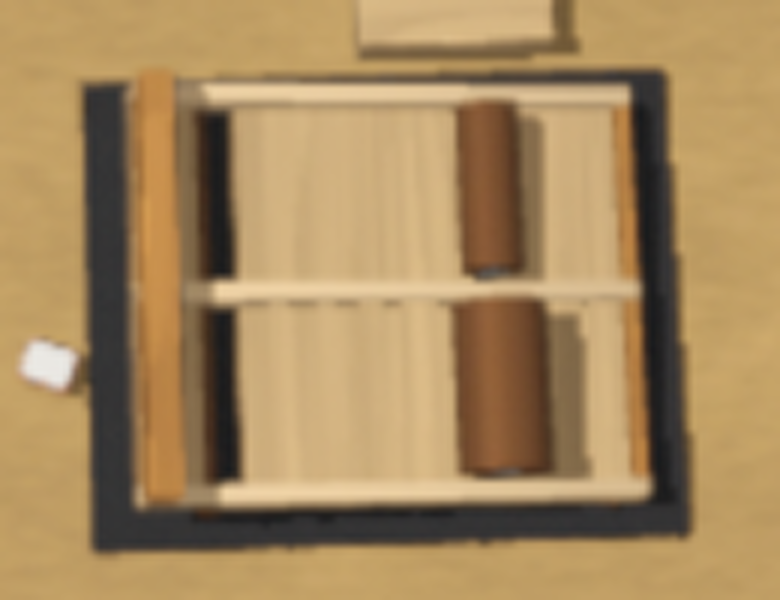

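View pics/scenec.png

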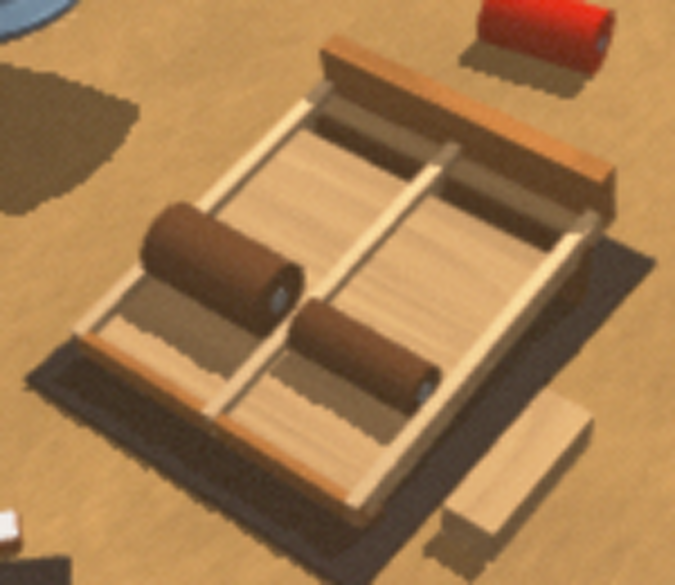

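```bash
cat > h.py <<'E'
import numpy as np,math
from station import camera_model
def ray(n,u,v):
    m=camera_model(n);f=200/math.tan(math.radians(m["fovy"])/2);T=np.array(m["T"])
    d=T[:3,:3]@np.array([(u-m["cx"])/f,(v-m["cy"])/f,1]);return T[:3,3],d
def deckR(yaw):
    c,s=math.cos(yaw),math.sin(yaw);t=math.radians(8)
    Rz=np.array([[c,-s,0],[s,c,0],[0,0,1]]);Ry=np.array([[math.cos(t),0,-math.sin(t)],[0,1,0],[math.sin(t),0,math.cos(t)]])
    return Rz@Ry
def todeck(n,p,O,R,z):
    o,d=ray(n,*p);k=R[:,2];s=(z-(o-O)@k)/(d@k);return R.T@(o+s*d-O)
E
python3 - <<'E'
from h import *
from scipy.optimize import least_squares
def t(x,y):return((x+.5)/6-.5+270,(y+.5)/6-.5+140)
def s(x,y):return((x+.5)/4.5-.5+240,(y+.5)/4.5-.5+165)
# (cam,px,z, known x or None, known y or None)
P=[("top",t(630,87),12,-150,-123),("top",t(652,502),12,-150,123),("top",t(640,290),12,-150,0),
("top",t(203,92),12,None,-118),("top",t(215,292),12,None,0),("top",t(220,493),12,None,118),
("top",t(176,72),45,129,-123),("top",t(184,500),45,129,123),
("scene",s(76,332),12,-150,None),("scene",s(210,415),12,-150,0),("scene",s(355,507),12,-150,None),
("scene",s(321,90),12,None,118),("scene",s(450,152),12,None,0),("scene",s(588,217),12,None,-118),
("scene",s(322,53),45,129,123),("scene",s(610,182),45,129,-123)]
def res(q,full=False):
    O=np.array([q[0],q[1],.052]);R=deckR(q[2]);r=[]
    for n,p,z,x,y in P:
        d=todeck(n,p,O,R,z/1000)*1000
        if full:print(n,z,x,y,np.round(d[:2],1))
        if x is not None:r.append(d[0]-x)
        if y is not None:r.append(d[1]-y)
    return np.array(r)/1000
for sel in("top","scene","all"):
    PP=P; 
    P=[p for p in PP if sel=="all" or p[0]==sel]
    f=least_squares(res,[.45,.0,1.57],loss="soft_l1",f_scale=.002)
    print(sel,np.round(f.x,4),np.sqrt(2*f.cost/len(f.fun)));q=f.x
    if sel=="all":res(q,True)
    P=PP
O=np.array([q[0],q[1],.052]);R=deckR(q[2])
print("R",R.round(4).tolist())
# thick roller in top: ends/edges: axis midpoint at sides (457..548), rows 300..470 
for nm,p in (("L",t(457,385)),("R",t(549,385))):print(nm,todeck("top",p,O,R,.0268)*1000)
for nm,p in (("end near rail0",t(503,299)),("end out",t(503,471))):print(nm,todeck("top",p,O,R,.0268)*1000)
E
```

```text
top [ 0.531  -0.1101  1.609 ] 0.0010291642196033075
scene [ 0.5341 -0.1081  1.6141] 0.0019147472520835815
all [ 0.5321 -0.1093  1.6098] 0.0018153272201959117
top 12 -150 -123 [-151.1 -123.4]
top 12 -150 123 [-151.4  126.9]
top 12 -150 0 [-150.8    0.5]
top 12 None -118 [ 108.  -117.7]
top 12 None 0 [104.2   1.1]
top 12 None 118 [104.5 117.9]
top 45 129 -123 [ 128.  -120.8]
top 45 129 123 [129.6 124.7]
scene 12 -150 None [-149.1  118.5]
scene 12 -150 0 [-148.6   -1.8]
scene 12 -150 None [-149.3 -121.2]
scene 12 None 118 [118.5 116.9]
scene 12 None 0 [120.1  -1.1]
scene 12 None -118 [ 122.6 -116.7]
scene 45 129 123 [126.  117.1]
scene 45 129 -123 [ 133.8 -127.3]
R [[-0.0387, -0.9992, 0.0054], [0.9895, -0.039, -0.1391], [0.1392, 0.0, 0.9903]]
L [-33.45710361  58.68848212  26.8       ]
R [-88.26250897  59.12598823  26.8       ]
end near rail0 [-63.04185641   8.30414302  26.8       ]
end out [-58.54642134 108.99128477  26.8       ]
```

```bash
cat >> h.py <<'E'
from scipy.spatial.transform import Rotation as Ro
from station import get_obs
YAW=1.6098;O=np.array([.5316,-.1095,.052]);R=deckR(YAW)
def cmd(x,dz,y=.059):
    """rows numbers to bring TCP to point dz above deck surface at deck x (m)"""
    o=get_obs();T=Ro.from_euler("xyz",o["tcp_rot"])
    p=O+R@np.array([x,y,0])+np.array([0,0,dz])
    G=Ro.from_euler("xyz",[math.pi,0,YAW])
    sh=T.inv().apply(p-o["tcp_pos"])/.5; rv=np.degrees((T.inv()*G).as_rotvec())/30
    print("target",p.round(4),"shift",sh.round(4),"turn",rv.round(4))
def st():
    o=get_obs();p=np.array(o["tcp_pos"]);print("t",round(float(o["clock"]),2),"deck",(R.T@(p-O)*1000).round(1),"tcp",p.round(4),"rot",np.round(o["tcp_rot"],4),"F",np.round(o["force"],2),"w",round(float(o["grip_width"]),4))
E
python3 -c "
from h import *
st();cmd(-.115,.15)"
```

```text
t 0.1 deck [-457.1  312.8  218.2] tcp [ 0.2378 -0.6044  0.2045] rot [-3.1399e+00 -3.0000e-04  3.7480e-01] F [-1.36  0.39  0.21] w 0.0936
target [ 0.4771 -0.2256  0.186 ] shift [ 0.7226 -0.5297  0.0381] turn [-0.0025 -0.0024 -2.3586]
```

```bash
python3 -m inch '[0.5,0.09,-0.066,0.005,0,0,-0.3, 0.5,0.18,-0.132,0.01,0,0,-0.6, 0.5,0.27,-0.2,0.015,0,0,-0.9, 0.5,0.36,-0.265,0.02,0,0,-1, 0.5,0.45,-0.33,0.025,0,0,-1, 0.5,0.54,-0.4,0.03,0,0,-1, 0.5,0.63,-0.46,0.035,0,0,-1, 0.5,0.72,-0.53,0.038,0,0,-1, 0.5,0.72,-0.53,0.038,0,0,-1]'
python3 -c "
from h import *
st();cmd(-.115,.15)"
```

```text
clock: 1.23
tcp_pos: [0.4768, -0.2234, 0.1858]
tcp_rot: [-3.14, -0.0, 0.904]
force: [0.3, -1.3, -0.8]
grip_width: 0.0473
t 1.23 deck [-92.   59.2 148.1] tcp [ 0.4768 -0.2234  0.1858] rot [-3.1403e+00 -3.0000e-04  9.0390e-01] F [ 0.31 -1.3  -0.81] w 0.0473
target [ 0.4771 -0.2256  0.186 ] shift [-0.0031  0.0032 -0.0003] turn [-0.0022 -0.0014 -1.3482]
```

```bash
python3 -m inch '[0.5,0,0,0,0,0,-0.3, 0.5,0,0,0,0,0,-0.6, 0.5,0,0,0,0,0,-0.9, 0.5,0,0,0,0,0,-1, 0.5,0,0,0,0,0,-1]' >/dev/null
python3 -m inch '[0.5,0,0,0,0,0,-0.3, 0.5,0,0,0,0,0,-0.35, 0.5,0,0,0,0,0,-0.35, 0.5,0,0,0,0,0,-0.35]'
python3 - <<'E'
from h import *
from station import grab_frame
import cv2
st();cmd(-.115,.15)
cmd(-.115,.011)
for n in("wrist","scene"):
    cv2.imwrite(f"pics/{n}1.png",grab_frame(n)[...,::-1])
E
```

```text
clock: 2.35
tcp_pos: [0.4759, -0.2266, 0.1864]
tcp_rot: [-3.142, -0.0, 1.604]
force: [0.6, 0.1, 0.6]
grip_width: 0.0468
t 2.35 deck [-95.   60.2 149.1] tcp [ 0.4759 -0.2266  0.1864] rot [-3.1415 -0.      1.6037] F [0.58 0.08 0.63] w 0.0468
target [ 0.4771 -0.2256  0.186 ] shift [0.0019 0.0025 0.0009] turn [-0.0002 -0.     -0.0116]
target [ 0.4771 -0.2256  0.047 ] shift [0.0019 0.0025 0.2789] turn [-0.0002 -0.     -0.0116]
```

View pics/wrist1.png

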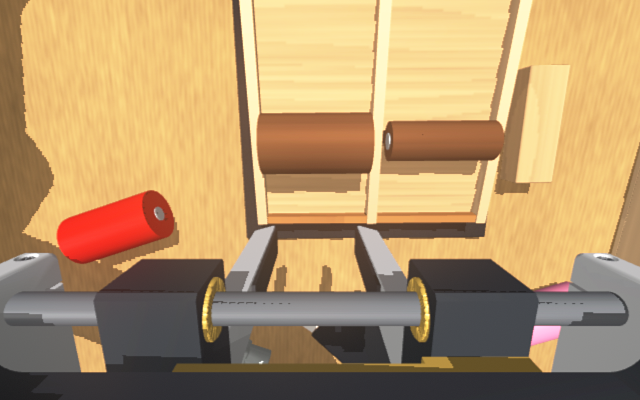

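View pics/scene1.png

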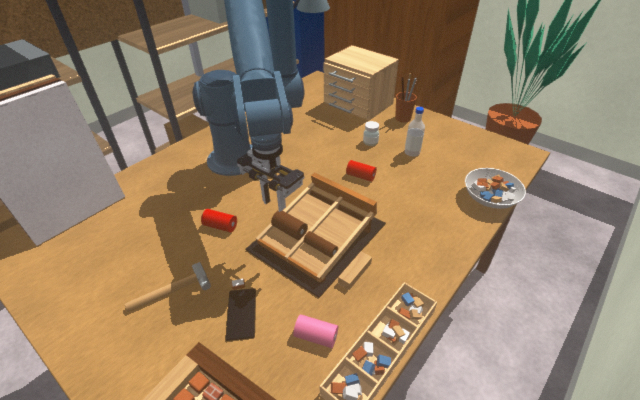

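```bash
python3 -m inch '[0.5,0.002,0.002,0.05,0,0,-0.012, 0.5,0.002,0.002,0.1,0,0,-0.012, 0.5,0.002,0.002,0.15,0,0,-0.012, 0.5,0.002,0.002,0.18,0,0,-0.012, 0.5,0.002,0.002,0.2,0,0,-0.012, 0.5,0.002,0.002,0.2,0,0,-0.012]'
python3 - <<'E'
from h import *
from station import grab_frame
import cv2
st();cmd(-.115,.011)
for n in("wrist","scene"):
    f=grab_frame(n)[...,::-1]
    if n=="scene": f=cv2.resize(f[140:290,220:400],None,fx=4,fy=4,interpolation=cv2.INTER_CUBIC)
    cv2.imwrite(f"pics/{n}2.png",f)
E
```

```text
clock: 3.2
tcp_pos: [0.4768, -0.2254, 0.0862]
tcp_rot: [-3.141, -0.0, 1.611]
force: [0.3, -0.2, 1.3]
grip_width: 0.0475
t 3.2 deck [-107.8   59.3   49.7] tcp [ 0.4768 -0.2254  0.0862] rot [-3.1411e+00 -4.0000e-04  1.6114e+00] F [ 0.35 -0.2   1.32] w 0.0475
target [ 0.4771 -0.2256  0.047 ] shift [-0.0005  0.0006  0.0784] turn [-0.001  -0.0008  0.0031]
```

View pics/wrist2.png

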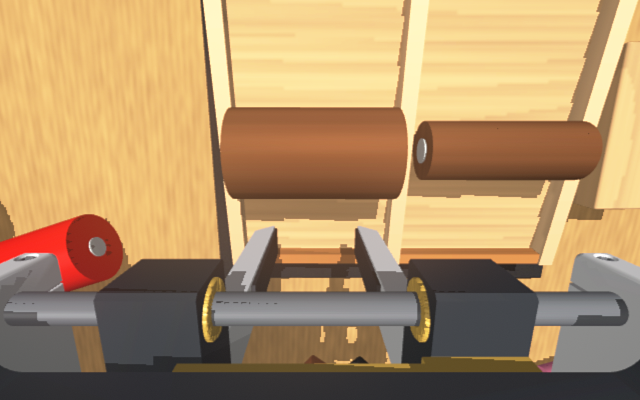

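View pics/scene2.png

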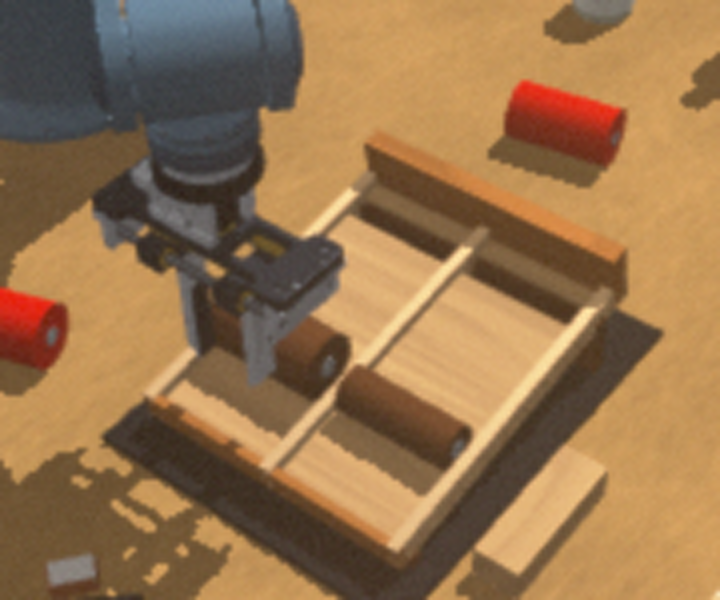

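The fingertips are over the strip between the roller and the lip, centred in the lane (wrist picture: tips about (265,232) and (368,232), roller about (315,152)). I'll lower them now.

```bash
python3 -m inch '[0.5,-0.001,0,0.025,0,0,0, 0.5,-0.001,0,0.045,0,0,0, 0.5,-0.001,0,0.065,0,0,0, 0.5,-0.001,0,0.077,0,0,0, 0.5,-0.001,0,0.077,0,0,0]'
python3 - <<'E'
from h import *
from station import grab_frame
import cv2
st();cmd(-.098,.011);cmd(-.064,.011)
cv2.imwrite("pics/wrist3.png",grab_frame("wrist")[...,::-1])
E
```

```text
clock: 3.92
tcp_pos: [0.4766, -0.2257, 0.0473]
tcp_rot: [-3.141, -0.001, 1.611]
force: [-0.1, -0.3, 0.2]
grip_width: 0.0471
t 3.92 deck [-113.5   59.5   11.2] tcp [ 0.4766 -0.2257  0.0473] rot [-3.1406e+00 -9.0000e-04  1.6115e+00] F [-0.13 -0.28  0.19] w 0.0471
target [ 0.4764 -0.2088  0.0494] shift [ 0.0338  0.0011 -0.0042] turn [-0.0019 -0.0017  0.0032]
target [ 0.4751 -0.1751  0.0541] shift [ 0.1011  0.0012 -0.0136] turn [-0.0019 -0.0017  0.0032]
```

View pics/wrist3.png

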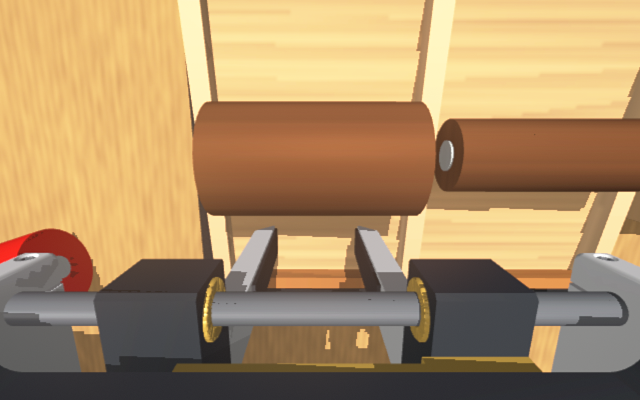

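```bash
python3 -m inch '[0.5,0.005,0,-0.0007,0,0,0, 0.5,0.01,0,-0.0014,0,0,0, 0.5,0.015,0,-0.002,0,0,0, 0.5,0.02,0,-0.0027,0,0,0, 0.5,0.024,0,-0.0033,0,0,0, 0.5,0.028,0,-0.0038,0,0,0, 0.5,0.031,0,-0.0042,0,0,0, 0.5,0.034,0,-0.0047,0,0,0, 0.5,0.037,0,-0.0051,0,0,0, 0.5,0.04,0,-0.0055,0,0,0, 0.5,0.043,0,-0.006,0,0,0, 0.5,0.046,0,-0.0064,0,0,0]'
python3 - <<'E'
from h import *
from station import grab_frame
import cv2
st();cmd(-.064,.011)
cv2.imwrite("pics/wrist4.png",grab_frame("wrist")[...,::-1])
E
```

```text
clock: 5.48
tcp_pos: [0.4762, -0.2029, 0.0514]
tcp_rot: [3.141, -0.0, 1.611]
force: [0.9, -0.6, 0.7]
grip_width: 0.0473
t 5.47 deck [-90.4  59.   12.1] tcp [ 0.4762 -0.2029  0.0514] rot [ 3.1411e+00 -3.0000e-04  1.6112e+00] F [ 0.86 -0.61  0.73] w 0.0473
target [ 0.4751 -0.1751  0.0541] shift [ 0.0556  0.0001 -0.0054] turn [ 0.0009 -0.0005  0.0026]
```

View pics/wrist4.png

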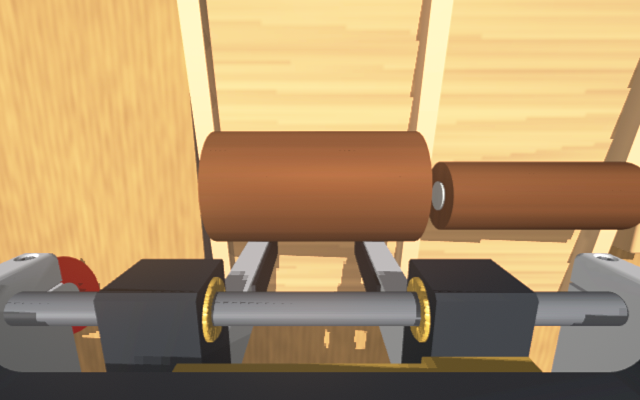

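```bash
python3 -m inch '[0.5,0.003,0,-0.0004,0,0,0, 0.5,0.007,0,-0.0008,0,0,0, 0.5,0.011,0,-0.0012,0,0,0, 0.5,0.015,0,-0.0016,0,0,0, 0.5,0.019,0,-0.002,0,0,0, 0.5,0.023,0,-0.0025,0,0,0, 0.5,0.027,0,-0.003,0,0,0, 0.5,0.031,0,-0.0035,0,0,0, 0.5,0.035,0,-0.004,0,0,0, 0.5,0.039,0,-0.0045,0,0,0, 0.5,0.043,0,-0.005,0,0,0, 0.5,0.047,0,-0.0055,0,0,0]'
python3 - <<'E'
from h import *
from station import grab_frame
import cv2
st();cmd(.03,.0115)
cv2.imwrite("pics/wrist5.png",grab_frame("wrist")[...,::-1])
E
```

```text
clock: 7.02
tcp_pos: [0.4751, -0.1794, 0.0539]
tcp_rot: [3.142, 0.0, 1.612]
force: [-0.3, -1.4, 1.4]
grip_width: 0.0469
t 7.03 deck [-66.7  59.2  11.3] tcp [ 0.4751 -0.1794  0.0539] rot [3.1416 0.     1.6115] F [-0.32 -1.42  1.44] w 0.0469
target [ 0.4715 -0.0821  0.0677] shift [ 0.1947  0.0008 -0.0275] turn [0.0001 0.0001 0.0033]
```

View pics/wrist5.png

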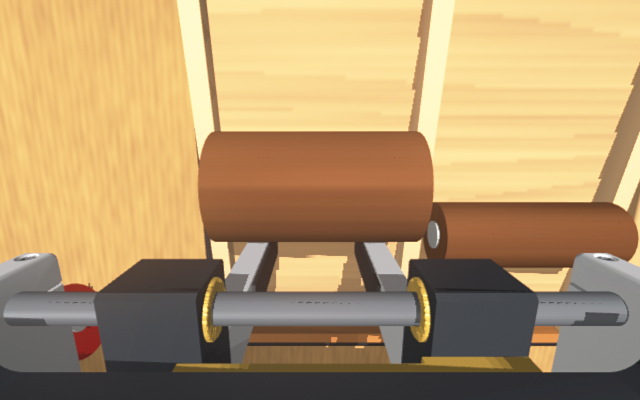

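```bash
python3 -m inch '[0.5,0.004,0,-0.0006,0,0,0, 0.5,0.009,0,-0.0013,0,0,0, 0.5,0.014,0,-0.002,0,0,0, 0.5,0.019,0,-0.0027,0,0,0, 0.5,0.024,0,-0.0034,0,0,0, 0.5,0.029,0,-0.0041,0,0,0, 0.5,0.034,0,-0.0048,0,0,0, 0.5,0.039,0,-0.0055,0,0,0, 0.5,0.044,0,-0.0062,0,0,0, 0.5,0.049,0,-0.0069,0,0,0, 0.5,0.054,0,-0.0076,0,0,0, 0.5,0.059,0,-0.0083,0,0,0]'
python3 -c "
from h import *
st();cmd(.03,.0115)"
python3 -m inch '[0.5,0.004,0,-0.0006,0,0,0, 0.5,0.009,0,-0.0013,0,0,0, 0.5,0.014,0,-0.002,0,0,0, 0.5,0.019,0,-0.0027,0,0,0, 0.5,0.024,0,-0.0034,0,0,0, 0.5,0.029,0,-0.0041,0,0,0, 0.5,0.034,0,-0.0048,0,0,0, 0.5,0.039,0,-0.0055,0,0,0, 0.5,0.044,0,-0.0062,0,0,0, 0.5,0.049,0,-0.0069,0,0,0, 0.5,0.054,0,-0.0076,0,0,0, 0.5,0.059,0,-0.0083,0,0,0]'
python3 - <<'E'
from h import *
from station import grab_frame
import cv2
st();cmd(.03,.0115)
cv2.imwrite("pics/wrist6.png",grab_frame("wrist")[...,::-1])
E
```

```text
clock: 8.57
tcp_pos: [0.4738, -0.1498, 0.0581]
tcp_rot: [-3.142, -0.0, 1.611]
force: [0.2, -2.2, 0.5]
grip_width: 0.0467
t 8.57 deck [-36.9  59.3  11.3] tcp [ 0.4738 -0.1498  0.0581] rot [-3.1416e+00 -1.0000e-04  1.6114e+00] F [ 0.17 -2.24  0.52] w 0.0467
target [ 0.4715 -0.0821  0.0677] shift [ 0.1355  0.0008 -0.0192] turn [-0.0001 -0.0001  0.0031]
clock: 10.07
tcp_pos: [0.4726, -0.1204, 0.0622]
tcp_rot: [-3.142, 0.0, 1.612]
force: [-0.6, -1.5, 0.7]
grip_width: 0.0476
t 10.07 deck [-7.1 59.3 11.3] tcp [ 0.4726 -0.1204  0.0622] rot [-3.1416  0.      1.6116] F [-0.63 -1.54  0.71] w 0.0476
target [ 0.4715 -0.0821  0.0677] shift [ 0.0765  0.0008 -0.0109] turn [-0.0001  0.      0.0034]
```

View pics/wrist6.png

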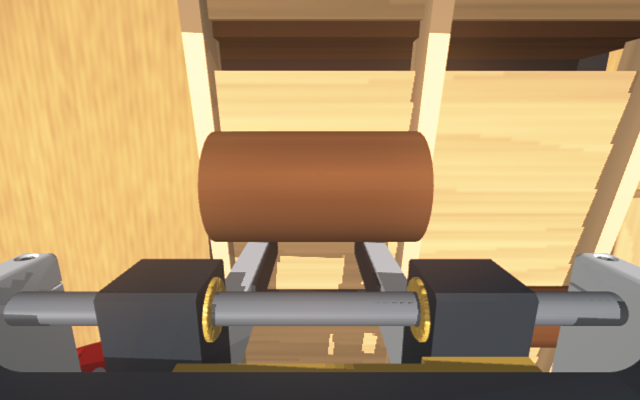

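```bash
python3 -m inch '[0.5,0.004,0,-0.0006,0,0,0, 0.5,0.009,0,-0.0013,0,0,0, 0.5,0.014,0,-0.002,0,0,0, 0.5,0.019,0,-0.0027,0,0,0, 0.5,0.024,0,-0.0034,0,0,0, 0.5,0.029,0,-0.0041,0,0,0, 0.5,0.034,0,-0.0048,0,0,0, 0.5,0.039,0,-0.0055,0,0,0, 0.5,0.044,0,-0.0062,0,0,0, 0.5,0.049,0,-0.0069,0,0,0, 0.5,0.054,0,-0.0076,0,0,0, 0.5,0.059,0,-0.0083,0,0,0]'
python3 -m inch '[0.5,0.004,0,-0.0006,0,0,0, 0.5,0.008,0,-0.0011,0,0,0, 0.5,0.012,0,-0.0017,0,0,0, 0.5,0.016,0,-0.0022,0,0,0, 0.5,0.02,0,-0.0028,0,0,0, 0.5,0.024,0,-0.0034,0,0,0, 0.5,0.028,0,-0.004,0,0,0, 0.5,0.032,0,-0.0045,0,0,0, 0.5,0.035,0,-0.005,0,0,0, 0.5,0.038,0,-0.0054,0,0,0, 0.5,0.041,0,-0.0058,0,0,0, 0.5,0.044,0,-0.0062,0,0,0]'
python3 - <<'E'
from h import *
from station import grab_frame
import cv2
st();cmd(.064,.0115)
cv2.imwrite("pics/wrist7.png",grab_frame("wrist")[...,::-1])
E
```

```text
clock: 11.62
tcp_pos: [0.4714, -0.0909, 0.0664]
tcp_rot: [-3.142, -0.0, 1.612]
force: [0.6, -2.0, 1.5]
grip_width: 0.0473
clock: 13.12
tcp_pos: [0.4705, -0.069, 0.0695]
tcp_rot: [-3.142, 0.0, 1.612]
force: [0.2, -0.6, 1.1]
grip_width: 0.0469
t 13.12 deck [44.9 59.4 11.3] tcp [ 0.4705 -0.069   0.0695] rot [-3.1416  0.      1.6116] F [ 0.2  -0.59  1.12] w 0.0469
target [ 0.4702 -0.0485  0.0724] shift [ 0.0411  0.0009 -0.0059] turn [-0.      0.      0.0033]
```

View pics/wrist7.png

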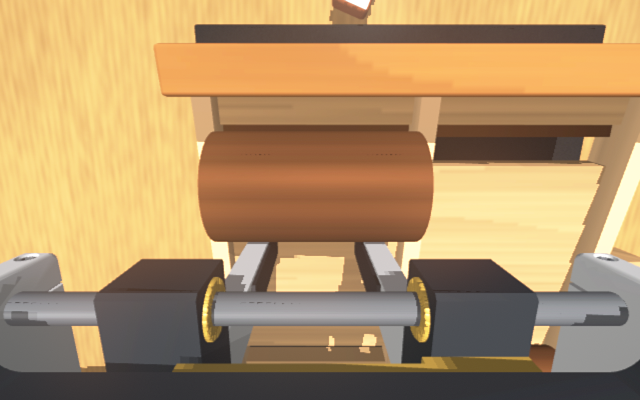

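```bash
python3 -m inch '[0.5,0.002,0,-0.0003,0,0,0, 0.5,0.004,0,-0.0006,0,0,0, 0.5,0.006,0,-0.0008,0,0,0, 0.5,0.008,0,-0.0011,0,0,0, 0.5,0.01,0,-0.0014,0,0,0, 0.5,0.012,0,-0.0017,0,0,0, 0.5,0.014,0,-0.002,0,0,0, 0.5,0.016,0,-0.0022,0,0,0, 0.5,0.018,0,-0.0025,0,0,0, 0.5,0.02,0,-0.0028,0,0,0, 0.5,0.022,0,-0.0031,0,0,0, 0.5,0.024,0,-0.0034,0,0,0]'
python3 - <<'E'
from h import *
from station import grab_frame
import cv2
st();cmd(.064,.0115)
cv2.imwrite("pics/wrist8.png",grab_frame("wrist")[...,::-1])
E
```

```text
clock: 14.68
tcp_pos: [0.4701, -0.057, 0.0712]
tcp_rot: [3.142, 0.0, 1.612]
force: [-0.4, 0.0, -0.7]
grip_width: 0.047
t 14.68 deck [57.  59.4 11.4] tcp [ 0.4701 -0.057   0.0712] rot [3.1415 0.     1.6115] F [-0.42  0.03 -0.73] w 0.047
target [ 0.4702 -0.0485  0.0724] shift [ 0.0171  0.0009 -0.0025] turn [0.0001 0.     0.0033]
```

View pics/wrist8.png

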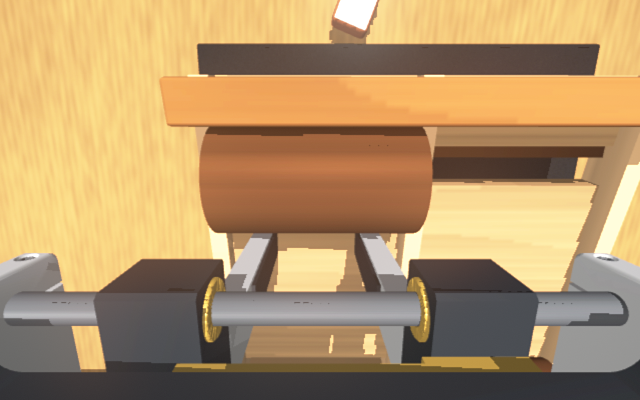

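```bash
python3 -m inch '[0.5,0.002,0,-0.0003,0,0,0, 0.5,0.004,0,-0.0006,0,0,0, 0.5,0.006,0,-0.0008,0,0,0, 0.5,0.008,0,-0.0011,0,0,0, 0.5,0.01,0,-0.0014,0,0,0, 0.5,0.01,0,-0.0014,0,0,0]'
python3 - <<'E'
from h import *
from station import grab_frame
import cv2
st()
cv2.imwrite("pics/wrist9.png",grab_frame("wrist")[...,::-1])
E
```

```text
clock: 15.48
tcp_pos: [0.47, -0.0528, 0.0721]
tcp_rot: [3.142, 0.001, 1.612]
force: [-1.5, -5.0, 2.1]
grip_width: 0.047
t 15.47 deck [61.3 59.4 11.7] tcp [ 0.47   -0.0528  0.0721] rot [3.1416e+00 1.5000e-03 1.6120e+00] F [-1.54 -5.04  2.15] w 0.047
```

View pics/wrist9.png

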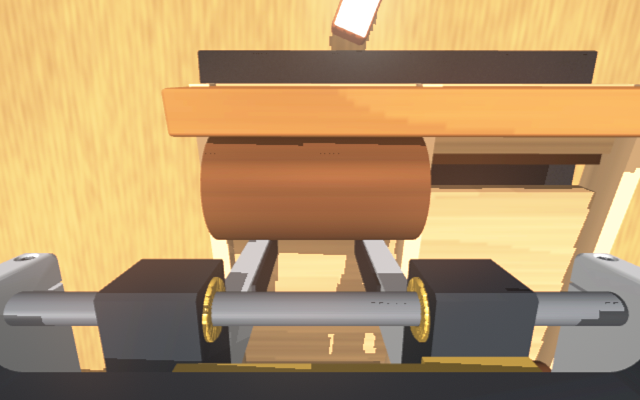

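It now pushes back with 5 N, so the roller is seated against the stop. I'll ease back a little and check that it stays.

```bash
python3 -m inch '[0.5,-0.003,0,0.0004,0,0,0, 0.5,-0.006,0,0.0008,0,0,0, 0.5,-0.01,0,0.0014,0,0,0, 0.5,-0.016,0,0.0022,0,0,0, 0.5,-0.022,0,0.003,0,0,0, 0.5,-0.03,0,0.004,0,0,0, 0.5,-0.03,0,0.004,0,0,0, 0.5,-0.03,0,0.004,0,0,0]'
python3 - <<'E'
from h import *
from station import grab_frame
import cv2
st()
cv2.imwrite("pics/wrist10.png",grab_frame("wrist")[...,::-1])
E
```

```text
clock: 16.52
tcp_pos: [0.4705, -0.0671, 0.0699]
tcp_rot: [3.142, -0.0, 1.611]
force: [0.0, -0.2, -0.3]
grip_width: 0.0468
t 16.52 deck [46.8 59.4 11.5] tcp [ 0.4705 -0.0671  0.0699] rot [ 3.1416e+00 -1.0000e-04  1.6114e+00] F [ 0.05 -0.22 -0.31] w 0.0468
```

View pics/wrist10.png

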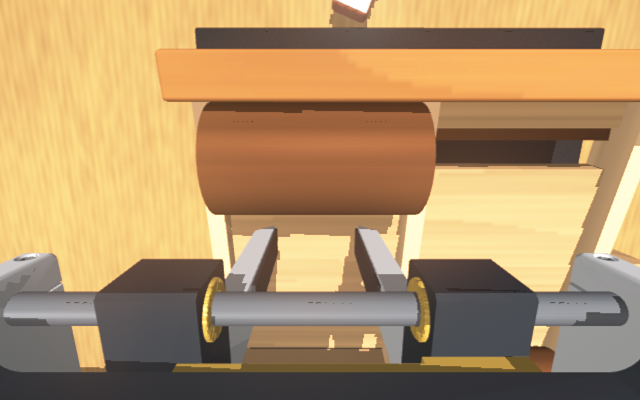

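```bash
python3 -m inch '[0.5,-0.02,0,0,0,0,0, 0.5,-0.03,0,-0.04,0,0,0, 0.5,-0.04,0,-0.1,0,0,0, 0.5,-0.05,0,-0.17,0,0,0, 0.5,-0.07,0,-0.24,0,0,0, 0.5,-0.12,0,-0.3,0,0,0, 0.5,-0.22,0,-0.3,0,0,0, 0.5,-0.32,0,-0.3,0,0,0, 0.5,-0.42,0,-0.3,0,0,0, 0.5,-0.5,0,-0.3,0,0,0, 0.5,-0.5,0,-0.3,0,0,0, 0.5,-0.5,0,-0.3,0,0,0]'
python3 - <<'E'
from h import *
from station import grab_frame
import cv2
st()
for n,c in(("top",(120,250,250,430)),("scene",(140,290,220,400))):
    f=grab_frame(n)[...,::-1];cv2.imwrite(f"pics/{n}9full.png",f)
    cv2.imwrite(f"pics/{n}9.png",cv2.resize(f[c[0]:c[1],c[2]:c[3]],None,fx=4,fy=4,interpolation=cv2.INTER_CUBIC))
E
```

```text
clock: 18.08
tcp_pos: [0.4804, -0.3165, 0.2196]
tcp_rot: [-3.141, -0.001, 1.611]
force: [-0.2, 0.6, 0.6]
grip_width: 0.0471
t 18.07 deck [-179.5   59.2  194.4] tcp [ 0.4804 -0.3165  0.2196] rot [-3.1412e+00 -8.0000e-04  1.6115e+00] F [-0.21  0.58  0.6 ] w 0.0471
```

View pics/top9.png

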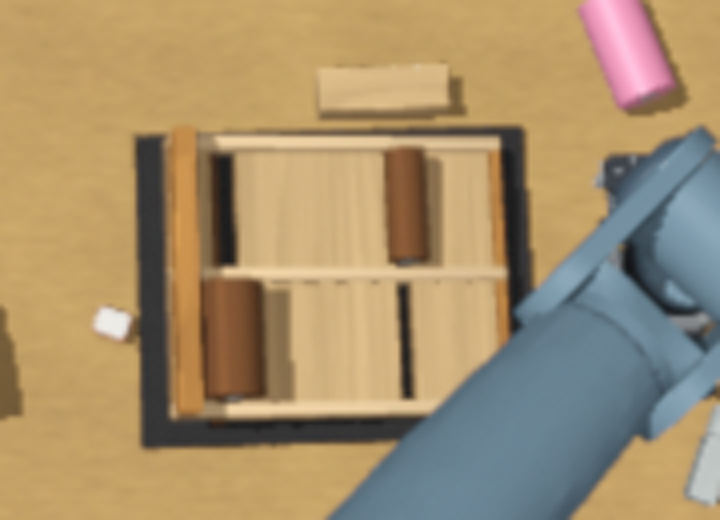

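View pics/scene9.png

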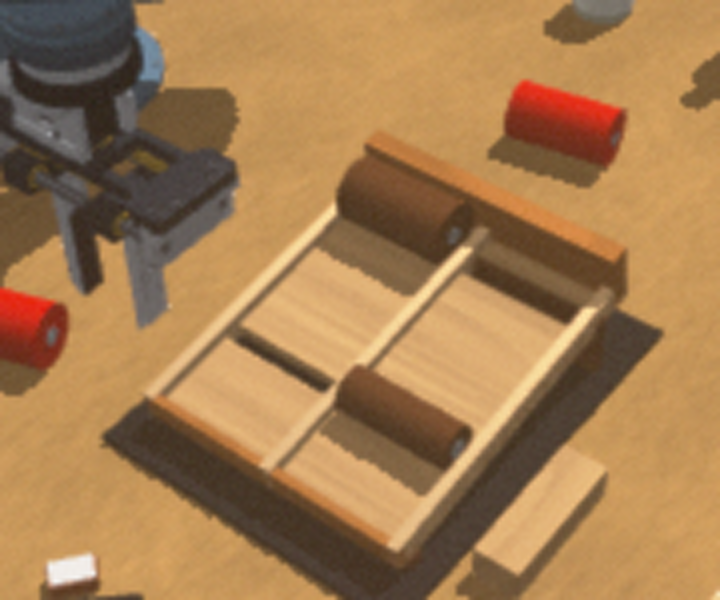

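View pics/top9full.png

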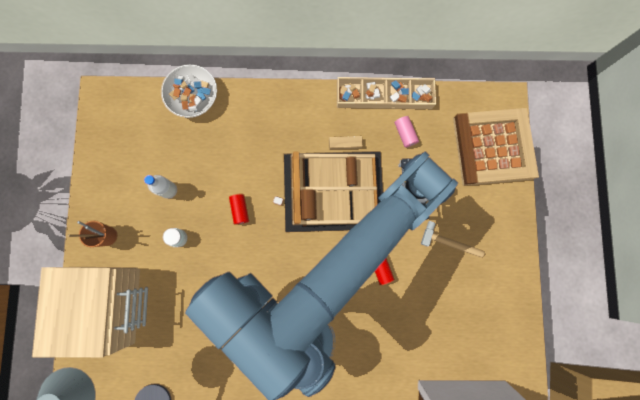

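The thick roller lies against the stop (enlarged top crop, x 205–265). The thin roller and the other things in view haven't moved. Next I'll check the parked position by number, then hand in.

```bash
python3 - <<'E'
from h import *
from station import finish_job
t=lambda x,y:((x+.5)/4-.5+250,(y+.5)/4-.5+120)
for p in((204,338),(264,338)):print(todeck("top",t(*p),O,R,.025)*1000)
print(finish_job())
E
```

```text
[124.31394689  57.96426935  25.        ]
[72.38505208 58.38363221 25.        ]
the job is handed in; nothing more can be done
None
```

The thick roller is parked in the hollow at the end of its lane (deck y = +60 mm), and I handed the job in at about 18 s of the 40 s allowed. I pushed it up with two spread fingertips behind it, at about 8–25 mm/s. It was never lifted, and no picture showed it rolling back or running ahead of the hand.

**Last checks:**
- **Seating:** at the end, a light push against the stop read about 5 N. The roller stayed put when I drew the hand back and lifted it clear.
- **Position:** the top camera puts the roller's centre at deck x ≈ 98 mm, y ≈ 58 mm, against the nominal 100 and 60. That is within the roughly 2 mm calibration error.
- **Other items:** the thin roller, tile_a (behind the stop), the wooden bar, jar, bottle and look-alikes looked unmoved. In the last top view the arm hid the phone and tile_b and partly covered the hammer, so I couldn't confirm those there. The hand only passed well above that area.

No check failed or disagreed.

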